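# Weigh a piece of brass stock on the watchmaker's balance

### The job

One of the two pieces of brass stock lies on the balance's load pan: take from the sloping rack the weights that balance it and set them on the empty pan, so that the beam comes level and stays there. Set each weight down gently and square on its foot (lower it, do not drop it, and do not rock it down from a slant), and leave the weight that is not needed in its pocket. Do not touch the pieces of stock, and do not disturb the other things on the bench.

Things in the scene. Friction and masses are not known exactly. Their poses are not given: they have to be found in the camera images.
- balance: top-pan equal-arm balance fixed to the bench: dark wooden base 120 x 360 x 22 mm. Origin: centre of its underside. The beam lies along its y: load pan at +y, weight pan at -y, each centred 130 mm from the middle. In the middle a column with a white dial plate and needle, 103 mm high. The pans stay horizontal as the beam tips, and it does not matter where on a pan a weight stands
- beam (a joint): tip of the beam, rad: 0 level, positive with the load pan low and the weight pan high; stops at -0.12 and +0.12; starts at +0.12. A difference of 50 g or more between the pans holds it at a stop (a weak spring, 0.5 N m/rad, centres it: 10 g tips it about 0.025). Damped: it settles in about 2 s once balanced
- load_pan_top (a point): centre of the upper face of the load pan (at the balance's +y end); inside 158 mm along the balance's x by 98 mm along its y, rim 5 mm high. Axes as the balance's. The piece to be weighed lies here
- weight_pan_top (a point): centre of the upper face of the weight pan (at the balance's -y end); inside 158 mm along x, 98 mm along y, rim 5 mm high. 95 mm above the bench when the beam is level, about 111 mm at the start. Empty at the start; two weights stand well 38 mm either side of the centre along x
- rack: wooden rack fixed to the bench, 233 mm along its y, 80 mm deep, 75 mm high. Origin: centre of its underside. Its floor slopes 30 degrees, down to its front (its -x, the side towards the balance). Three pockets at y = -75, 0, +75 mm, 69 mm wide, with walls 14 mm high (square to the slope). A weight's foot rests against the front wall, origin at x = -3, z = 44 mm in the rack's frame. Pull weights out along their axis
- w100: 100 g weight, stainless steel: round foot 44 mm across, 4 mm thick, with a flat handle up its middle, 57 mm tall, 14 mm wide (along its x), 9 mm thick (along its y); 61 mm tall in all. Origin: centre of its underside; z runs up the handle. Starts in any pocket of the rack, square to the sloping floor: z leans 30 degrees from vertical to the rack's -x, y along the rack's y
- w200: 200 g weight, stainless steel: round foot 44 mm across, 13 mm thick, with a flat handle up its middle, 57 mm tall, 14 mm wide (along its x), 9 mm thick (along its y); 70 mm tall in all. Origin: centre of its underside; z runs up the handle. Starts in any pocket of the rack, square to the sloping floor: z leans 30 degrees from vertical to the rack's -x, y along the rack's y
- w500: 500 g weight, stainless steel: round foot 44 mm across, 38 mm thick, with a flat handle up its middle, 52 mm tall, 14 mm wide (along its x), 9 mm thick (along its y); 90 mm tall in all. Origin: centre of its underside; z runs up the handle. Starts in any pocket of the rack, square to the sloping floor: z leans 30 degrees from vertical to the rack's -x, y along the rack's y
- bar: rectangular brass bar, 90 x 46 x 20 mm, 700 g (500 + 200). Origin: centre of its underside. It lies either on the load pan or on the wooden stand
- disc: round brass disc, 66 mm across and 10.5 mm thick, 300 g (200 + 100). Origin: centre of its underside. It lies wherever the bar does not: on the load pan or on the wooden stand
- stand: light wooden block fixed to the bench, 130 x 130 mm, 79 mm high, on which the piece lies that is not to be weighed now. Origin: centre of its underside
- bell_jar: solid-looking glass bell jar with a knob, 96 mm across, 120 mm high; bystander. Origin: centre of its underside
- loupe: black eye loupe standing on the bench, 56 mm across, 56 mm high; bystander. Origin: centre of its underside
Things that resemble listed ones, but are neither listed nor needed, are in the scene too. What is shaped like the w200 but green or red is not meant. What is shaped like the bar but green is not meant.

How it is judged:
By the outcome, as a careful person would: the job done as asked, in the order asked, and still so for the second after the job is handed in, with the robot touching nothing.
It also fails if it takes over 56 s, if anything falls off the work surface, if the arm or the gripper's body presses on something with over 40 N, if the wrist force passes 120 N, or if a joint passes its speed limit or range.

### The arm

A 6-joint arm with a two-finger parallel gripper is mounted at the origin on the work surface. World frame = base frame: x ahead of the robot, y to its left, z up, the work surface at z = 0. Lengths are in m, angles in rad, forces in N, time in s.
With the tool pointing down it reaches from about 0.375 to 0.9 m from the base axis. Payload 3.1 kg.
Tool frame: the origin (TCP) lies at the very end of the fingers, on their centre line; the grasp point (between the pads) lies 19 mm behind it; z points along the fingers, y is the direction in which the jaws open and shut (so a half turn about z gives the same grasp; the last joint's range is limited). The gripper opens to 85 mm and grips with 20 to 120 N. Pads are 22 mm wide; open, the fingers measure 114 mm over their backs; the gripper's body (76 mm by 85 mm) begins 54 mm behind the grasp point. The pads swing forward as they close: fully open they stand 13 mm farther back than shut.
Start: joints at [-1.44, 0.527, 1.433, -0, 1.181, -0.178], TCP at [0.19, -0.595, 0.209] pointing down, gripper open.
Joint ranges: [-3.08, 3.08], [-0.75, 2.2], [0.22, 2.44], [-1.43, 4.57], [0, 2.65], [-2.85, 2.85]. Speed limits (rad/s): [2.79, 2.79, 3.14, 3.14, 3.14, 3.14].

### API

Orientations are given as a rotation vector (axis times angle).
In Python, from bench import * gives the robot as it stands. The module is installed in compiled form; this text tells all that it offers.
- The arm moves only by the tool drive_tool, never from a script. Its arguments are lists of equal length, an entry for each row: "claw": the gripper command: -1 is shut, 1 is fully open, values between are in proportion; "delta_pos": the shift along the world's x, y, z in m, a list of three; "spin": the turn about the world's z in units of 6 degrees (1.0 is 6 degrees). In form: {"claw": [claw, ...], "delta_pos": [[x, y, z], ...], "spin": [spin, ...]}. A call has exactly 10 rows; each row is the pose to reach, as a shift and turn from the pose commanded when the call began; what a row does not reach only later rows make up. A row lasts 1/12 s, in which the tool goes at most 41.7 mm and 7.16 degrees, less where a joint would pass 70% of its speed; a pose out of reach is approached as far as the arm can. A call with a gripper value outside its range is refused whole. The fingers move at their own pace and stop on an object; "newtons" is the grip in N (left out, the last holds). Time passes only in rows, so rows that repeat a pose let the fingers close, or fill a call up. It gives the time, the measured TCP pose, the force and the opening at its end, in the units of the state.
- sense(): the state, without advancing time (a new reading comes with each control period).
- snapshot(name): name is "scene" or "top"; returns (picture, depth): 420x560x3 uint8, red, green, blue; 420x560 float32, m along the optical axis (not along the pixel's ray), 0 where there is no reading.
- calibration(name): a dict with "vertical_fov" (degrees; the focal length in pixels is half the picture's height over the tangent of half this angle, whatever the lens; pixels are square), "cx", "cy" (the principal point, pixels), "view" (4x4, takes a point from world to camera coordinates). Camera axes: x right, y down, z forward; pixel columns grow to the right and rows downward; lengths in m; the calibration is good to about 2 mm. A picture is of the moment at which its call begins. calibration takes no time and is no camera call.
- job_done(): hands the job in, once; it reports no verdict.
The state is a dict: "time_s": time; "joint_positions": joint angles; "dq": joint speeds; "joint_torque": joint torques, N m; "tcp_pos": TCP position; "eef_rot": TCP orientation; "ft_force": force on the tool from outside, world axes, zero at the start; "torque": the same for the moment, N m; "gripper_width": finger opening in m.
Only numpy, scipy, OpenCV 4.12 (cv2) and the standard library are available. Lean on these libraries where they do the work, as an engineer would, in place of code of your own. Each camera call takes 0.05 s, during which the arm holds its last target. There are 200 camera calls.

## Working session

There is one attempt and no reset: what is moved stays moved. The work goes in short steps, Python scripts to look and compute and a tool call to move; the robot and the scene stay as the last step left them, time stands still between calls to the robot, and variables do not carry over. Pictures are saved under pics/ and viewed, about 8 in all and at most 12, crops included, and the job is handed in when it is done.

Besides the shell and the picture viewer there is one more tool, called as name([rows], argument=value, ...), one row to a line, values as JSON. drive_tool: Moves the arm, as the interface text tells. Its arguments: {"type":"object","properties":{"claw":{"type":"array","items":{"type":"number"}},"delta_pos":{"type":"array","items":{"type":"array","items":{"type":"number"}}},"spin":{"type":"array","items":{"type":"number"}},"newtons":{"type":"number"}},"required":["claw","delta_pos","spin"]}

```bash
mkdir -p pics; cat > h.py <<'E'
from bench import *
import numpy as np, cv2
def cal(n):
    c=calibration(n); f=210/np.tan(np.radians(c["vertical_fov"])/2)
    return f,c["cx"],c["cy"],np.array(c["view"])
def cloud(n,d):
    f,cx,cy,V=cal(n); v,u=np.mgrid[0:420,0:560]
    P=np.stack([(u-cx)/f*d,(v-cy)/f*d,d,np.ones_like(d)],-1)
    W=P@np.linalg.inv(V).T
    W[d<=0]=np.nan
    return W[...,:3]
E
python3 - <<'E'
from h import *
for n in("scene","top"):
    p,d=snapshot(n); cv2.imwrite(f"pics/{n}0.png",p[...,::-1]); np.savez(f"{n}0.npz",p=p,d=d)
    print(n,cal(n)); print(calibration(n).keys())
print(sense())
E
```

```text
scene (np.float64(451.46526564603676), 265.8625952449435, 208.61353783802699, array([[ 0.76923624,  0.63869824, -0.01844363, -0.45860712],
       [ 0.47779001, -0.59412741, -0.64709298, -0.23184056],
       [-0.42425502,  0.48895519, -0.76218797,  1.33155465],
       [ 0.        ,  0.        ,  0.        ,  1.        ]]))
dict_keys(['vertical_fov', 'cx', 'cy', 'view'])
top (np.float64(404.54165059678246), 281.3614755910597, 203.26630382245582, array([[-5.83006472e-03, -9.99982312e-01, -1.17748027e-03,
         3.65528490e-02],
       [-9.93019479e-01,  5.92818152e-03, -1.17801406e-01,
         5.79346731e-01],
       [ 1.17806303e-01,  4.82471023e-04, -9.93036476e-01,
         8.41647634e-01],
       [ 0.00000000e+00,  0.00000000e+00,  0.00000000e+00,
         1.00000000e+00]]))
dict_keys(['vertical_fov', 'cx', 'cy', 'view'])
{'time_s': 0.1, 'joint_positions': array([-1.44050101e+00,  5.28358238e-01,  1.43379649e+00,  2.28994345e-05,
        1.18141326e+00, -1.78520660e-01]), 'dq': array([ 1.67283799e-04, -2.36895748e-03, -2.70086733e-03, -3.44052662e-05,
        6.65867309e-04,  7.46739175e-04]), 'joint_torque': array([-1.76535718e-04, -4.43304205e+01, -1.78586322e+01, -2.83852796e-04,
        3.88684741e-03,  4.89960584e-06]), 'tcp_pos': array([ 0.1898867 , -0.59472171,  0.20833362]), 'eef_rot': array([-3.10226769e+00, -4.82844597e-01, -1.07997235e-04]), 'ft_force': array([-0.57993909,  0.11274602, -0.18351449]), 'torque': array([-0.0055129 ,  0.00901338,  0.03705949]), 'gripper_width': 0.08545373227479099}
```

View pics/scene0.png

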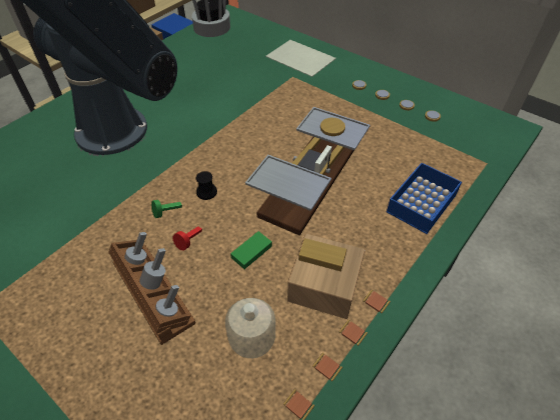

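View pics/top0.png

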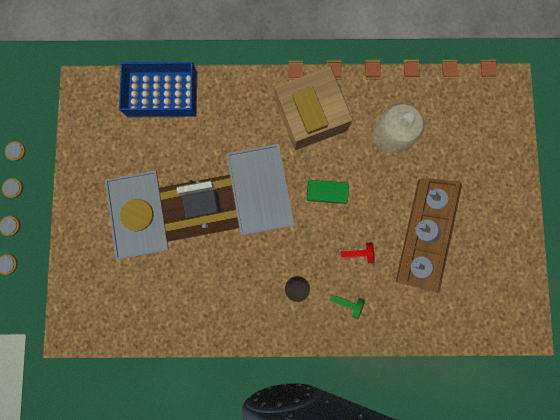

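Scene picture: the disc is on the load pan (332,127), so I need 200 + 100. The weight pan is empty (288,182) and the rack handles are at (140,240), (158,260) and (172,295). Top picture: rack pockets are at (437,198), (427,230) and (421,267), the weight pan at (260,190) and the balance column at (200,200).

```bash
cat > m.py <<'E'
from h import *
def load(n):
    z=np.load(n+"0.npz"); return z["p"],cloud(n,z["d"])
p,W=load("top")
def rect(m,name):
    c,s,a=cv2.minAreaRect((W[m][:,:2]*1000).astype(np.float32)); print(name,np.round(c,1),np.round(s,1),round(a,1),"z",np.round(np.nanpercentile(W[m][:,2],[5,50,95]),4),m.sum())
box=lambda u0,u1,v0,v1:(lambda M:(M.__setitem__((slice(v0,v1),slice(u0,u1)),True),M)[1])(np.zeros((420,560),bool))
Z=W[...,2]
rect(box(222,298,140,240)&(Z>.09)&(Z<.125),"wpan")
rect(box(100,170,165,262)&(Z>.06)&(Z<.09),"lpan")
R=box(390,470,172,300)&(Z>.012)
sat=cv2.cvtColor(p,cv2.COLOR_RGB2HSV)[...,1]
rect(R&(sat>90)&(Z<.09),"rack")
ps,Ws=load("scene")
for n,pp,WW,bx in(("top",p,W,R),("scene",ps,Ws,box(100,200,225,345))):
    g=(cv2.cvtColor(pp,cv2.COLOR_RGB2HSV)[...,1]<70)&(WW[...,2]>.03)&bx
    k,l,st,c=cv2.connectedComponentsWithStats(g.astype(np.uint8))
    for i in range(1,k):
        if st[i,4]>60:
            q=WW[l==i]; t=q[q[:,2]>np.percentile(q[:,2],96)]
            print(n,np.round(c[i]),st[i,4],"mean",np.round(np.median(q,0),4),"tip",np.round(t.mean(0),4),"zpct",np.round(np.percentile(q[:,2],[2,25,50,75,98]),3))
E
python3 m.py
python3 - <<'E'
import cv2,numpy as np
a=cv2.imread("pics/scene0.png")[220:345,95:205];b=cv2.imread("pics/top0.png")[172:297,390:470]
cv2.imwrite("pics/c1.png",np.hstack([cv2.resize(a,None,fx=4,fy=4,interpolation=2),cv2.resize(b,None,fx=4,fy=4,interpolation=2)]))
E
```

```text
wpan [599.2  76. ] [166.4 106.1] 10.3 z [0.1081 0.1105 0.1156] 4465
lpan [553.1 329.9] [166.4 107.5] 10.3 z [0.0769 0.0797 0.0892] 4036
rack [ 512.3 -283.1] [ 80.5 235.4] 74.8 z [0.0144 0.0483 0.0739] 3522
top [437. 198.] 360 mean [ 0.5852 -0.2969  0.0512] tip [ 0.5923 -0.2741  0.0982] zpct [0.036 0.045 0.051 0.057 0.098]
top [428. 231.] 458 mean [ 0.5154 -0.2651  0.0786] tip [ 0.5232 -0.241   0.1231] zpct [0.047 0.071 0.079 0.084 0.123]
top [421. 267.] 394 mean [ 0.4425 -0.2551  0.0573] tip [ 0.4483 -0.2316  0.1061] zpct [0.042 0.051 0.057 0.063 0.106]
scene [137. 251.] 424 mean [ 0.4492 -0.2537  0.06  ] tip [ 0.4502 -0.2313  0.1052] zpct [0.041 0.053 0.06  0.076 0.105]
scene [153. 271.] 640 mean [ 0.5249 -0.271   0.0769] tip [ 0.5249 -0.2408  0.1211] zpct [0.048 0.066 0.077 0.085 0.12 ]
scene [168. 303.] 425 mean [ 0.5923 -0.2944  0.0533] tip [ 0.5927 -0.2745  0.0977] zpct [0.036 0.047 0.053 0.072 0.098]
```

View pics/c1.png

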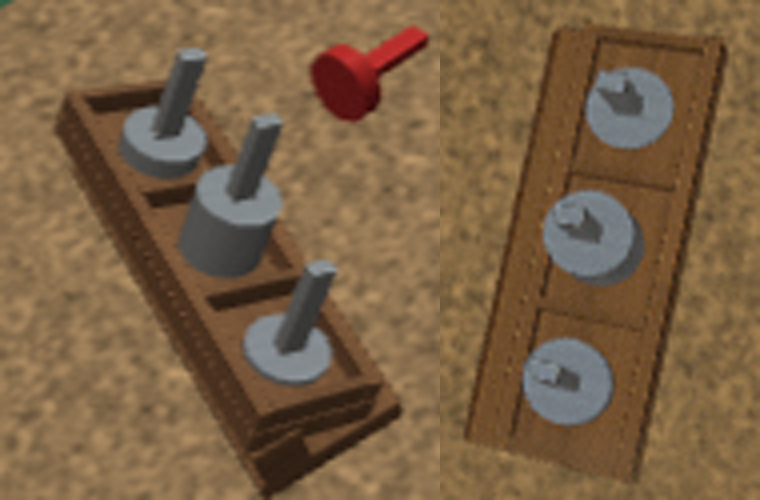

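From the images: w200 is in the near pocket (x≈0.44), w500 in the middle and w100 in the far one. The rack yaw puts its y axis at -15.2°. The tool only ever points straight down, so I'll grip the handle across its 9 mm sides and bring it upright before placing it. First I move above w200.

drive_tool([
  [0.258,0.361,-0.044],
  [0.258,0.361,-0.044],
  [0.258,0.361,-0.044],
  [0.258,0.361,-0.044],
  [0.258,0.361,-0.044],
  [0.258,0.361,-0.044],
  [0.258,0.361,-0.044],
  [0.258,0.361,-0.044],
  [0.258,0.361,-0.044],
  [0.258,0.361,-0.044],
], claw=[-0.3,-0.3,-0.3,-0.3,-0.3,-0.3,-0.3,-0.3,-0.3,-0.3], spin=[9.5,9.5,9.5,9.5,9.5,9.5,9.5,9.5,9.5,9.5], newtons=25)

```text
time_s: 0.93
tcp_pos: [0.4317, -0.2562, 0.1678]
eef_rot: [-2.497, -1.905, 0.0]
ft_force: [0.5, -1.0, 0.2]
gripper_width: 0.03
```

drive_tool([
  [0.017,0.024,0],
  [0.017,0.024,0],
  [0.017,0.024,-0.02],
  [0.017,0.024,-0.04],
  [0.017,0.024,-0.055],
  [0.017,0.024,-0.055],
  [0.017,0.024,-0.055],
  [0.017,0.024,-0.055],
  [0.017,0.024,-0.055],
  [0.017,0.024,-0.055],
], claw=[-0.3,-0.3,-0.3,-0.3,-0.3,-0.3,-0.3,-0.3,-0.3,-0.3], spin=[0,0,0,0,0,0,0,0,0,0])

```text
time_s: 1.77
tcp_pos: [0.4486, -0.2348, 0.1141]
eef_rot: [2.496, 1.904, 0.001]
ft_force: [1.4, -1.2, 0.3]
gripper_width: 0.0298
```

```bash
python3 - <<'E'
from h import *
a,_=snapshot("scene");b,_=snapshot("top")
a=a[180:330,80:230];b=b[150:300,380:480]
cv2.imwrite("pics/c2.png",np.hstack([cv2.resize(x,None,fx=3.2,fy=3.2,interpolation=2) for x in(a,b)])[...,::-1])
print(sense()["tcp_pos"],sense()["joint_positions"])
E
```

```text
[ 0.44839486 -0.23447273  0.11385655] [-7.02990721e-01  5.14494526e-01  1.82054489e+00  2.69656003e-05
  8.04963998e-01 -4.35691883e-01]
```

View pics/c2.png

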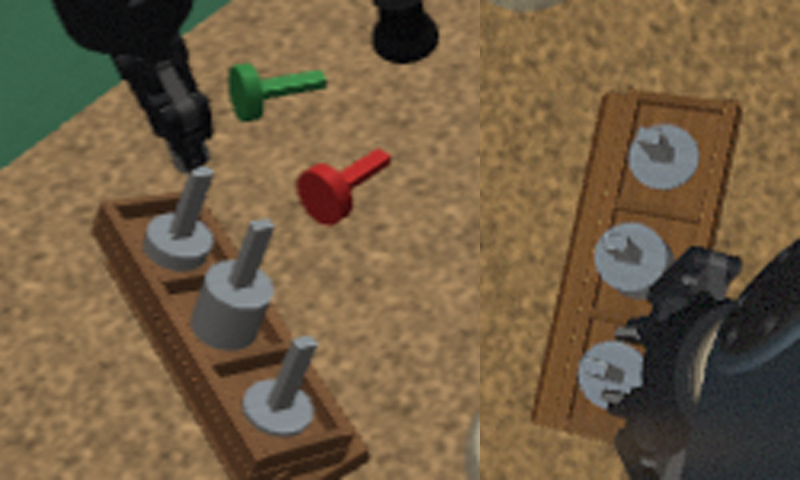

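The fingers straddle the w200 handle (finger tips at (185,160) in the left crop, handle tip at (203,175)). Next: descend and grip.

drive_tool([
  [0,0,-0.02],
  [0,0.001,-0.039],
  [0,0.001,-0.039],
  [0,0.001,-0.039],
  [0,0.001,-0.039],
  [0,0.001,-0.039],
  [0,0.001,-0.039],
  [0,0.001,-0.039],
  [0,0.001,-0.039],
  [0,0.001,-0.039],
], claw=[-0.3,-0.3,-0.3,-0.3,-1,-1,-1,-1,-1,-1], spin=[0,0,0,0,0,0,0,0,0,0], newtons=25)

```text
time_s: 2.7
tcp_pos: [0.4483, -0.2332, 0.0748]
eef_rot: [2.497, 1.905, 0.001]
ft_force: [-0.8, 1.2, 5.8]
gripper_width: 0.0077
```

drive_tool([
  [0.001,0.0024,0.0043],
  [0.0013,0.0048,0.0087],
  [0.002,0.0072,0.013],
  [0.0026,0.0096,0.0173],
  [0.0033,0.0121,0.0217],
  [0.004,0.0145,0.026],
  [0.0046,0.017,0.0303],
  [0.0052,0.0193,0.0346],
  [0.006,0.0217,0.039],
  [0.006,0.0217,0.039],
], claw=[-1,-1,-1,-1,-1,-1,-1,-1,-1,-1], spin=[0,0,0,0,0,0,0,0,0,0])

```text
time_s: 3.53
tcp_pos: [0.4546, -0.2111, 0.114]
eef_rot: [2.496, 1.906, 0.001]
ft_force: [0.0, 0.4, -1.3]
gripper_width: 0.0078
```

```bash
python3 - <<'E'
from h import *
a,d=snapshot("scene")
np.savez("s3.npz",p=a,d=d)
cv2.imwrite("pics/c3.png",cv2.resize(a[180:330,80:230],None,fx=4,fy=4,interpolation=2)[...,::-1])
print(sense()["tcp_pos"],sense()["ft_force"],sense()["torque"],sense()["gripper_width"])
E
```

```text
[ 0.4544453  -0.21130176  0.11363002] [-0.11864988  0.10679284 -1.45265454] [ 0.02875836 -0.02929924 -0.09639802] 0.00803615438018996
```

View pics/c3.png

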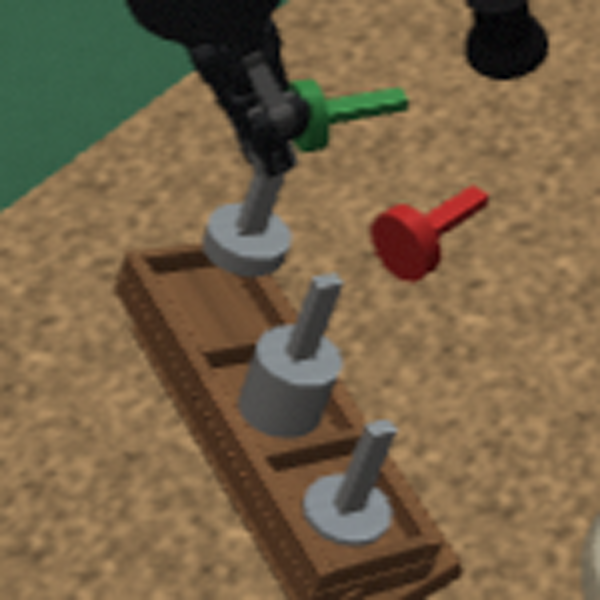

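w200 is out of its pocket and still slanted 30° in the pads (foot at (247,240)). I'll turn it upright against a fixed face of the rack, so I need the rack profile and the room in front of it.

```bash
python3 - <<'E'
from h import *
W=cloud("top",np.load("top0.npz")["d"]); C=np.array([.5123,-.2831]); f=np.array([.262,.965]); y=np.array([.965,-.262])
q=W[...,:2]-C; F=q@f*1000; Y=q@y*1000; Z=W[...,2]*1000
for a,b in((105,114),(40,80),(-80,-70)):
    print(a,[(s,round(float(np.nanmedian(Z[(Y>a)&(Y<b)&(abs(F-s)<1.5)])))) for s in range(-44,70,3)])
m=(F>42)&(F<150)&(abs(Y)<140)&(Z>12)&(Z<80); print("front objs Y/F bins")
for y0 in range(-140,140,20):
    k=m&(Y>=y0)&(Y<y0+20); print(y0,k.sum(),(np.round(F[k].min()),np.round(F[k].max()),np.round(Z[k].max())) if k.any() else "")
E
```

```text
return np.nanmean(a, axis, out=out, keepdims=keepdims)
Traceback (most recent call last):
ValueError: cannot convert float NaN to integer
```

```bash
python3 -W ignore - <<'E'
from h import *
W=cloud("top",np.load("top0.npz")["d"]); C=np.array([.5123,-.2831]); f=np.array([.262,.965]); y=np.array([.965,-.262])
q=W[...,:2]-C; F=q@f*1000; Y=q@y*1000; Z=W[...,2]*1000
for a,b in((103,114),(40,80),(-80,-70)):
    print(a,[(s,float(np.round(np.nanmedian(Z[(Y>a)&(Y<b)&(abs(F-s)<2)])))) for s in range(-44,70,3)])
m=(F>42)&(F<150)&(abs(Y)<140)&(Z>12)&(Z<80); print("front objs Y/F bins")
for y0 in range(-140,140,20):
    k=m&(Y>=y0)&(Y<y0+20); print(y0,k.sum(),(np.round(F[k].min()),np.round(F[k].max()),np.round(Z[k].max())) if k.any() else "")
E
```

```text
103 [(-44, nan), (-41, nan), (-38, 53.0), (-35, 61.0), (-32, 61.0), (-29, 69.0), (-26, 73.0), (-23, 72.0), (-20, 60.0), (-17, 56.0), (-14, 57.0), (-11, 57.0), (-8, 55.0), (-5, 50.0), (-2, 49.0), (1, 46.0), (4, 46.0), (7, 45.0), (10, 41.0), (13, 47.0), (16, 44.0), (19, 38.0), (22, 39.0), (25, 41.0), (28, 43.0), (31, 40.0), (34, 19.0), (37, 15.0), (40, 7.0), (43, -0.0), (46, 1.0), (49, 1.0), (52, 1.0), (55, 0.0), (58, 1.0), (61, 1.0), (64, 0.0), (67, 1.0)]
40 [(-44, nan), (-41, 51.0), (-38, 54.0), (-35, 61.0), (-32, 65.0), (-29, 70.0), (-26, 74.0), (-23, 72.0), (-20, 60.0), (-17, 55.0), (-14, 53.0), (-11, 53.0), (-8, 53.0), (-5, 51.0), (-2, 50.0), (1, 48.0), (4, 46.0), (7, 44.0), (10, 43.0), (13, 41.0), (16, 38.0), (19, 37.0), (22, 37.0), (25, 42.0), (28, 43.0), (31, 41.0), (34, 38.0), (37, 15.0), (40, 4.0), (43, 1.0), (46, 1.0), (49, 0.0), (52, 0.0), (55, 1.0), (58, 0.0), (61, 1.0), (64, 1.0), (67, 1.0)]
-80 [(-44, nan), (-41, 53.0), (-38, 57.0), (-35, 63.0), (-32, 66.0), (-29, 71.0), (-26, 73.0), (-23, 60.0), (-20, 57.0), (-17, 57.0), (-14, 59.0), (-11, 65.0), (-8, 64.0), (-5, 62.0), (-2, 61.0), (1, 59.0), (4, 60.0), (7, 66.0), (10, 71.0), (13, 76.0), (16, 70.0), (19, 79.0), (22, 84.0), (25, 45.0), (28, 41.0), (31, 43.0), (34, 42.0), (37, 17.0), (40, 15.0), (43, 1.0), (46, 1.0), (49, 1.0), (52, 1.0), (55, 1.0), (58, 1.0), (61, -0.0), (64, -0.0), (67, 0.0)]
front objs Y/F bins
-140 0 
-120 0 
-100 92 (np.float64(97.0), np.float64(150.0), np.float64(45.0))
-80 131 (np.float64(97.0), np.float64(150.0), np.float64(46.0))
-60 28 (np.float64(105.0), np.float64(125.0), np.float64(41.0))
-40 0 
-20 0 
0 0 
20 0 
40 0 
60 0 
80 0 
100 0 
120 0
```

drive_tool([
  [0.015,0.01,0],
  [0.03,0.02,0],
  [0.044,0.03,0],
  [0.044,0.03,0],
  [0.044,0.03,-0.02],
  [0.044,0.03,-0.04],
  [0.044,0.03,-0.055],
  [0.044,0.03,-0.0635],
  [0.044,0.03,-0.0635],
  [0.0414,0.0203,-0.0635],
], claw=[-1,-1,-1,-1,-1,-1,-1,-1,-1,-1], spin=[0,0,0,0,0,0,0,0,0,0])

```text
time_s: 4.42
tcp_pos: [0.4948, -0.1899, 0.0492]
eef_rot: [-2.494, -1.906, 0.001]
ft_force: [0.8, -0.8, -2.0]
gripper_width: 0.0084
```

drive_tool([
  [-0.0008,-0.0029,0],
  [-0.0017,-0.0063,0.004],
  [-0.0026,-0.0097,0.0076],
  [-0.0037,-0.0138,0.011],
  [-0.0049,-0.0179,0.0138],
  [-0.0055,-0.0202,0.0151],
  [-0.0061,-0.0225,0.0163],
  [-0.0067,-0.0248,0.0175],
  [-0.0073,-0.027,0.0185],
  [-0.0073,-0.027,0.0185],
], claw=[-1,-1,-1,-1,-1,-1,-1,-1,-1,-1], spin=[0,0,0,0,0,0,0,0,0,0])

```text
time_s: 5.25
tcp_pos: [0.4882, -0.2183, 0.0684]
eef_rot: [2.498, 1.905, 0.0]
ft_force: [1.7, 2.8, -0.7]
gripper_width: 0.0079
```

```bash
python3 - <<'E'
from h import *
a,d=snapshot("scene")
np.savez("s4.npz",p=a,d=d)
cv2.imwrite("pics/c4.png",cv2.resize(a[170:310,100:250],None,fx=4,fy=4,interpolation=2)[...,::-1])
print(sense()["tcp_pos"],sense()["ft_force"],sense()["torque"],sense()["gripper_width"])
E
```

```text
[ 0.48817676 -0.21815973  0.06823322] [ 0.07987295  2.69460174 -0.57100345] [ 0.55243439 -0.1081128   0.02743897] 0.007705098405480692
```

View pics/c4.png

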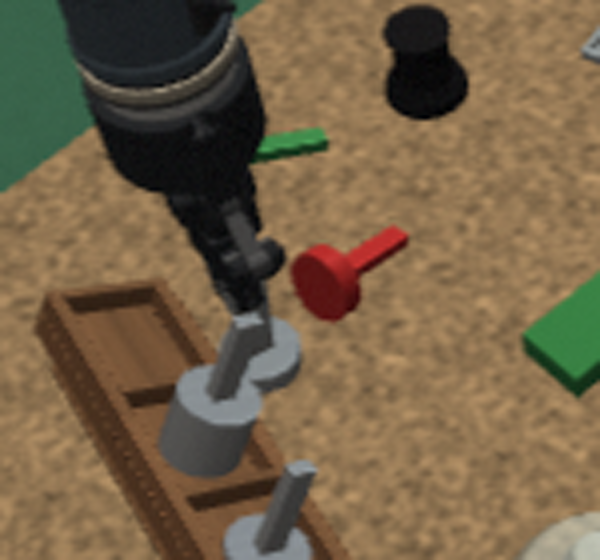

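Contact with the rack shows 2.7 N, as planned. I back off and lift to measure the tilt.

drive_tool([
  [0.004,0.012,0],
  [0.006,0.022,0.005],
  [0.006,0.03,0.02],
  [0.006,0.04,0.04],
  [0.006,0.05,0.06],
  [0.006,0.06,0.08],
  [0.006,0.07,0.1],
  [0.006,0.07,0.11],
  [0.006,0.07,0.11],
  [0.006,0.07,0.11],
], claw=[-1,-1,-1,-1,-1,-1,-1,-1,-1,-1], spin=[0,0,0,0,0,0,0,0,0,0])

```text
time_s: 6.13
tcp_pos: [0.4945, -0.1482, 0.1783]
eef_rot: [2.495, 1.906, 0.0]
ft_force: [-0.2, 0.2, -1.8]
gripper_width: 0.0081
```

```bash
cat > tilt.py <<'E'
from h import *
import sys
H,th,name=float(sys.argv[1]),float(sys.argv[2]),sys.argv[3]   # grasp height on handle, foot thickness (m)
a,d=snapshot("scene"); s=sense(); t=np.array(s["tcp_pos"]); print("tcp",t,s["ft_force"],s["gripper_width"],s["time_s"])
W=cloud("scene",d); f,cx,cy,V=cal("scene")
c=t+[0,0,.019-H+th]                     # expected centre of the foot's top
D=W-c; g=cv2.cvtColor(a,cv2.COLOR_RGB2HSV)[...,1]<70
m=g&(np.linalg.norm(D[...,:2],axis=-1)<.04)&(abs(D[...,2])<.02)&~np.isnan(D[...,0])
q=W[m]; best=None; rng=np.random.default_rng(0)
for _ in range(500):
    i=q[rng.choice(len(q),3,False)]; n=np.cross(i[1]-i[0],i[2]-i[0]); L=np.linalg.norm(n)
    if L<1e-5: continue
    n/=L; n*=np.sign(n[2])
    if n[2]<.8: continue
    k=abs((q-i[0])@n)<.002
    if best is None or k.sum()>best.sum(): best=k
for _ in range(3):
    u=q[best]; o=u.mean(0); n=np.linalg.svd(u-o)[2][2]; n*=np.sign(n[2]); best=abs((q-o)@n)<.002
print(len(q),best.sum(),"n",n.round(3),"lean toward front deg",np.degrees(np.arctan2(n[:2]@[.262,.965],n[2])).round(1),"side",np.degrees(np.arctan2(n[:2]@[.965,-.262],n[2])).round(1),"centre-exp mm",((o-c)*1000).round(1), "mid", o.round(4))
px=V@np.append(c,1); u0=int(px[0]/px[2]*f+cx); v0=int(px[1]/px[2]*f+cy); print("px",u0,v0)
cv2.imwrite(f"pics/{name}.png",cv2.resize(a[max(v0-60,0):v0+40,max(u0-60,0):u0+60],None,fx=5,fy=5,interpolation=2)[...,::-1])
E
python3 tilt.py .056 .013 c5
```

```text
tcp [ 0.4938945  -0.14812649  0.17752003] [-0.52688705 -0.4892325  -2.36965428] 0.007769182002615632 6.1833
332 188 n [0.044 0.165 0.985] lean toward front deg 9.8 side -0.1 centre-exp mm [ 4.8 -4.9 -1.6] mid [ 0.4987 -0.153   0.1519]
px 180 205
```

View pics/c5.png

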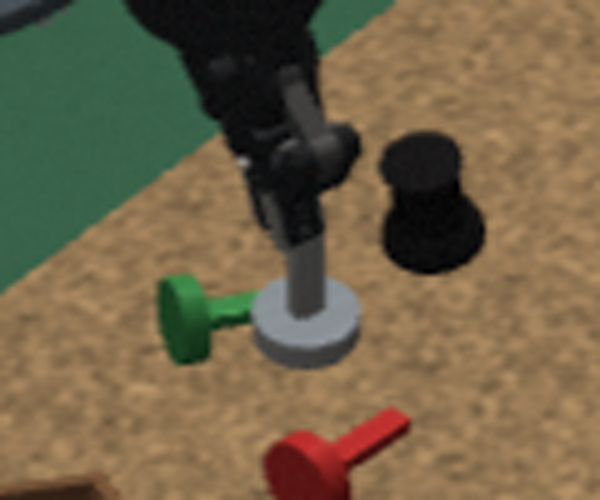

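The tilt fit gives 9.8° of lean left and no side tilt. The image agrees: foot at (305,320), nearly upright. One more push of about 10 mm should do it.

drive_tool([
  [-0.001,-0.025,0],
  [-0.001,-0.052,0],
  [-0.001,-0.052,-0.02],
  [-0.001,-0.052,-0.05],
  [-0.001,-0.052,-0.08],
  [-0.001,-0.052,-0.1],
  [-0.001,-0.052,-0.1105],
  [-0.001,-0.052,-0.1105],
  [-0.0025,-0.059,-0.1105],
  [-0.004,-0.065,-0.1105],
], claw=[-1,-1,-1,-1,-1,-1,-1,-1,-1,-1], spin=[0,0,0,0,0,0,0,0,0,0])

```text
time_s: 7.02
tcp_pos: [0.4909, -0.2141, 0.0682]
eef_rot: [2.495, 1.905, 0.001]
ft_force: [0.3, -0.3, -1.0]
gripper_width: 0.0078
```

drive_tool([
  [-0.0013,-0.0048,0],
  [-0.0018,-0.0068,0.001],
  [-0.0023,-0.0087,0.002],
  [-0.0029,-0.0106,0.003],
  [-0.0034,-0.0126,0.004],
  [-0.0039,-0.0145,0.0045],
  [-0.0039,-0.0145,0.0045],
  [-0.0013,-0.005,0.0045],
  [0.003,0.01,0.0045],
  [0.003,0.01,0.02],
], claw=[-1,-1,-1,-1,-1,-1,-1,-1,-1,-1], spin=[0,0,0,0,0,0,0,0,0,0])

```text
time_s: 7.85
tcp_pos: [0.4911, -0.1996, 0.0855]
eef_rot: [-2.49, -1.903, 0.004]
ft_force: [-1.1, -0.3, -1.7]
gripper_width: 0.0079
```

drive_tool([
  [0.001,0.01,0.025],
  [0.001,0.03,0.05],
  [0.001,0.05,0.075],
  [0.001,0.055,0.1],
  [0.001,0.055,0.1],
  [0.001,0.055,0.1],
  [0.001,0.055,0.1],
  [0.001,0.055,0.1],
  [0.001,0.055,0.1],
  [0.001,0.055,0.1],
], claw=[-1,-1,-1,-1,-1,-1,-1,-1,-1,-1], spin=[0,0,0,0,0,0,0,0,0,0])

```text
time_s: 8.68
tcp_pos: [0.4935, -0.1482, 0.1863]
eef_rot: [-2.496, -1.903, 0.002]
ft_force: [0.9, 0.9, -2.2]
gripper_width: 0.0079
```

```bash
python3 tilt.py .056 .013 c6
```

```text
tcp [ 0.49360486 -0.14823415  0.18650291] [ 0.45885028  0.85715165 -2.24033424] 0.007794742027467795 8.7333
335 199 n [0.015 0.033 0.999] lean toward front deg 2.0 side 0.4 centre-exp mm [ 6.4  3.6 -3.5] mid [ 0.5    -0.1447  0.159 ]
px 179 202
```

The lean is now 2.0° with 0.4° side tilt, so w200 is square enough. I carry it over the far half of the weight pan.

drive_tool([
  [0.01,0.016,0.005],
  [0.029,0.046,0.01],
  [0.05,0.08,0.01],
  [0.07,0.113,0.01],
  [0.09,0.145,0.01],
  [0.11,0.178,0.01],
  [0.128,0.207,0.005],
  [0.138,0.223,0],
  [0.143,0.231,0],
  [0.143,0.231,0],
], claw=[-1,-1,-1,-1,-1,-1,-1,-1,-1,-1], spin=[0,0,0,0,0,0,0,0,0,0])

```text
time_s: 9.57
tcp_pos: [0.6374, 0.0845, 0.1864]
eef_rot: [-2.494, -1.908, 0.001]
ft_force: [-1.0, -0.2, -2.0]
gripper_width: 0.0077
```

drive_tool([
  [0,0,0],
  [0,0,0],
  [0,0,-0.008],
  [0,0,-0.016],
  [0,0,-0.02],
  [0,0,-0.022],
  [0,0,-0.022],
  [0,0,-0.022],
  [0,0,-0.022],
  [0,0,-0.022],
], claw=[-1,-1,-1,-1,-1,-1,-1,-1,-1,-1], spin=[0,0,0,0,0,0,0,0,0,0])

```text
time_s: 10.4
tcp_pos: [0.6374, 0.083, 0.1659]
eef_rot: [2.497, 1.906, 0.001]
ft_force: [-0.4, -0.6, -3.1]
gripper_width: 0.0078
```

```bash
python3 tilt.py .056 .013 c7; python3 - <<'E'
import cv2
E
```

```text
tcp [0.63740469 0.08298669 0.16594127] [-0.50093418  0.29768431 -2.44002845] 0.007938664513784756 10.45
295 161 n [-0.019  0.044  0.999] lean toward front deg 2.1 side -1.7 centre-exp mm [ 5.4  1.6 -3. ] mid [0.6428 0.0846 0.1389]
px 303 177
```

View pics/c7.png

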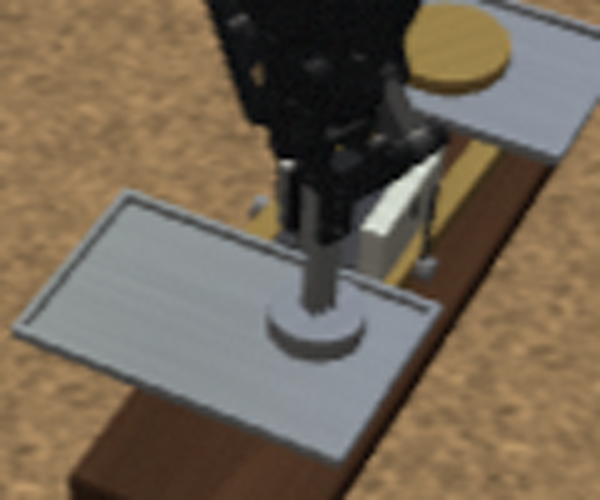

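w200 hangs over the far half of the pan (foot at (315,325)), about 15 mm above it. I lower it gently.

drive_tool([
  [0,0,-0.003],
  [0,0,-0.006],
  [0,0,-0.009],
  [0,0,-0.0105],
  [0,0,-0.0115],
  [0,0,-0.0125],
  [0,0,-0.013],
  [0,0,-0.0135],
  [0,0,-0.014],
  [0,0,-0.0145],
], claw=[-1,-1,-1,-1,-1,-1,-1,-1,-1,-1], spin=[0,0,0,0,0,0,0,0,0,0])

```text
time_s: 11.28
tcp_pos: [0.6372, 0.0829, 0.1512]
eef_rot: [2.497, 1.906, 0.0]
ft_force: [0.7, 0.6, -2.2]
gripper_width: 0.0079
```

drive_tool([
  [0,0,-0.0003],
  [0,0,-0.0006],
  [0,0,-0.0009],
  [0,0,-0.0012],
  [0,0,-0.0015],
  [0,0,-0.0015],
  [0,0,-0.0015],
  [0,0,-0.0015],
  [0,0,-0.0015],
  [0,0,-0.0015],
], claw=[-1,-1,-1,-1,-1,-1,-1,-1,-1,-1], spin=[0,0,0,0,0,0,0,0,0,0])

```text
time_s: 12.12
tcp_pos: [0.6373, 0.0829, 0.1496]
eef_rot: [2.497, 1.906, 0.0]
ft_force: [-0.2, -0.2, 1.1]
gripper_width: 0.0078
```

Contact felt (force changed from -2.2 to +1.1 N). Release and rise.

drive_tool([
  [0,0,0],
  [0,0,0],
  [0,0,0],
  [0,0,0],
  [0,0,0],
  [0,0,0],
  [0,0,0],
  [0,0,0],
  [0,0,0],
  [0,0,0.01],
], claw=[-0.78,-0.76,-0.74,-0.7,-0.65,-0.6,-0.5,-0.4,-0.4,-0.4], spin=[0,0,0,0,0,0,0,0,0,0])

```text
time_s: 12.95
tcp_pos: [0.6355, 0.083, 0.1579]
eef_rot: [-2.495, -1.904, 0.006]
ft_force: [-0.9, 0.4, 0.3]
gripper_width: 0.0257
```

drive_tool([
  [0,0,0.03],
  [0,0,0.05],
  [0,0,0.06],
  [-0.005,-0.04,0.06],
  [-0.01,-0.08,0.06],
  [-0.015,-0.12,0.06],
  [-0.02,-0.16,0.06],
  [-0.025,-0.2,0.06],
  [-0.03,-0.24,0.06],
  [-0.035,-0.28,0.06],
], claw=[-0.4,-0.4,-0.4,-0.4,-0.4,-0.4,-0.4,-0.4,-0.4,-0.4], spin=[0,0,0,0,0,0,0,0,0,0])

```text
time_s: 13.78
tcp_pos: [0.6014, -0.1988, 0.2198]
eef_rot: [-2.497, -1.906, -0.0]
ft_force: [1.1, 0.2, 0.2]
gripper_width: 0.0258
```

```bash
python3 - <<'E'
from h import *
a,d=snapshot("scene");b,e=snapshot("top")
A=cv2.resize(a[110:230,230:370],None,fx=2.7,fy=2.7,interpolation=2);B=cv2.resize(b[140:260,200:340],None,fx=2.7,fy=2.7,interpolation=2)
cv2.imwrite("pics/c8.png",np.hstack([A,B])[...,::-1])
s=sense();print(s["tcp_pos"],s["time_s"],s["eef_rot"])
Wt=cloud("top",e);Z=Wt[...,2]
g=(Z>.118)&(Z<.2)
g[:140]=0;g[240:]=0;g[:,:222]=0;g[:,298:]=0
print(g.sum(),np.median(Wt[g],0),np.percentile(Z[g],[5,50,95]))
E
```

```text
[ 0.6015254  -0.20395447  0.21971292] 13.8833 [ 2.50170148e+00  1.89507699e+00 -2.13016430e-03]
401 [0.63682202 0.08502682 0.12336251] [0.12071512 0.12336251 0.17980542]
```

View pics/c8.png

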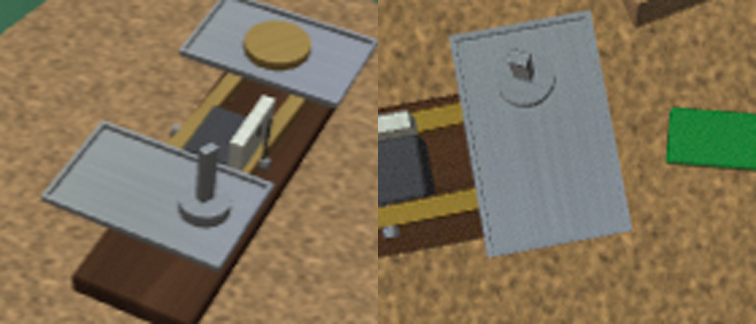

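w200 stands upright and clear of the rim on the far half of the pan (left crop (205,205), right crop (527,80)). Now w100, the far pocket.

drive_tool([
  [-0.005,-0.04,-0.01],
  [-0.0107,-0.08,-0.03],
  [-0.0107,-0.08,-0.06],
  [-0.0107,-0.08,-0.09],
  [-0.0107,-0.08,-0.105],
  [-0.0107,-0.08,-0.105],
  [-0.0107,-0.08,-0.105],
  [-0.0107,-0.08,-0.105],
  [-0.0107,-0.08,-0.105],
  [-0.0107,-0.08,-0.105],
], claw=[-0.4,-0.4,-0.4,-0.4,-0.4,-0.4,-0.4,-0.4,-0.4,-0.4], spin=[0,0,0,0,0,0,0,0,0,0])

```text
time_s: 14.72
tcp_pos: [0.5927, -0.2774, 0.1165]
eef_rot: [2.494, 1.905, 0.002]
ft_force: [0.6, 0.5, 0.3]
gripper_width: 0.0253
```

drive_tool([
  [-0.001,0,-0.015],
  [-0.001,0,-0.03],
  [-0.001,0,-0.042],
  [-0.001,0,-0.05],
  [-0.001,0,-0.05],
  [-0.001,0,-0.05],
  [-0.001,0,-0.05],
  [-0.001,0,-0.05],
  [-0.001,0,-0.05],
  [-0.001,0,-0.05],
], claw=[-0.4,-0.4,-0.4,-0.4,-0.4,-1,-1,-1,-1,-1], spin=[0,0,0,0,0,0,0,0,0,0], newtons=22)

```text
time_s: 15.55
tcp_pos: [0.5907, -0.2773, 0.0651]
eef_rot: [2.497, 1.905, 0.0]
ft_force: [0.1, -0.0, -1.1]
gripper_width: 0.0075
```

drive_tool([
  [0,0,0],
  [0.0013,0.0048,0.0087],
  [0.002,0.0072,0.013],
  [0.0026,0.0096,0.0173],
  [0.0033,0.0121,0.0217],
  [0.004,0.0145,0.026],
  [0.0046,0.017,0.0303],
  [0.0052,0.0193,0.0346],
  [0.006,0.0217,0.039],
  [0.006,0.0217,0.039],
], claw=[-1,-1,-1,-1,-1,-1,-1,-1,-1,-1], spin=[0,0,0,0,0,0,0,0,0,0])

```text
time_s: 16.38
tcp_pos: [0.5972, -0.2551, 0.1047]
eef_rot: [2.496, 1.905, 0.001]
ft_force: [-0.0, 0.0, -0.6]
gripper_width: 0.0078
```

```bash
python3 tilt.py .047 .004 c9
```

```text
tcp [ 0.59690886 -0.25529147  0.10425889] [ 0.79526813  0.09177355 -0.83986577] 0.00824720054976639 16.4333
276 206 n [0.122 0.478 0.87 ] lean toward front deg 29.6 side -0.5 centre-exp mm [ -1.6 -23.5   7.1] mid [ 0.5953 -0.2788  0.0874]
px 182 286
```

The estimator reads 29.6° lean for the freshly drawn w100, as it should. I use the same rack-front manoeuvre with the contact offset learnt from w200.

drive_tool([
  [0.0055,0.02,0],
  [0.0107,0.0396,0],
  [0.0107,0.0396,0],
  [0.0107,0.0396,-0.02],
  [0.0107,0.0396,-0.04],
  [0.0107,0.0396,-0.0605],
  [0.0107,0.0396,-0.0605],
  [0.008,0.03,-0.0605],
  [0.0055,0.0203,-0.0605],
  [0.0055,0.0203,-0.0605],
], claw=[-1,-1,-1,-1,-1,-1,-1,-1,-1,-1], spin=[0,0,0,0,0,0,0,0,0,0])

```text
time_s: 17.27
tcp_pos: [0.6022, -0.2376, 0.0442]
eef_rot: [2.498, 1.902, 0.001]
ft_force: [0.2, 0.8, -3.3]
gripper_width: 0.008
```

drive_tool([
  [-0.0009,-0.0034,0],
  [-0.0017,-0.0062,0.0036],
  [-0.0024,-0.009,0.0069],
  [-0.0033,-0.0123,0.0099],
  [-0.0042,-0.0155,0.0128],
  [-0.0052,-0.0193,0.0152],
  [-0.0063,-0.0232,0.0173],
  [-0.0063,-0.0232,0.0173],
  [-0.0063,-0.0232,0.0173],
  [-0.0063,-0.0232,0.0173],
], claw=[-1,-1,-1,-1,-1,-1,-1,-1,-1,-1], spin=[0,0,0,0,0,0,0,0,0,0])

```text
time_s: 18.1
tcp_pos: [0.5958, -0.2585, 0.0606]
eef_rot: [2.497, 1.905, 0.0]
ft_force: [1.2, 1.0, -2.3]
gripper_width: 0.0078
```

```bash
python3 tilt.py .047 .004 c10
```

```text
tcp [ 0.59582154 -0.25845309  0.06061201] [-0.29422147  1.28935585 -1.50357   ] 0.00807863695292289 18.15
268 186 n [ 0.026 -0.006  1.   ] lean toward front deg 0.0 side 1.5 centre-exp mm [ 7.6  7.9 -0.9] mid [ 0.6035 -0.2506  0.0357]
px 184 297
```

drive_tool([
  [0.002,0.008,0],
  [0.003,0.02,0.008],
  [0.002,0.03,0.03],
  [0,0.04,0.06],
  [-0.002,0.055,0.09],
  [-0.005,0.08,0.112],
  [-0.008,0.11,0.1145],
  [-0.012,0.145,0.1145],
  [-0.016,0.18,0.1145],
  [-0.02,0.21,0.1145],
], claw=[-1,-1,-1,-1,-1,-1,-1,-1,-1,-1], spin=[0,0,0,0,0,0,0,0,0,0])

```text
time_s: 18.98
tcp_pos: [0.5751, -0.0453, 0.1761]
eef_rot: [2.496, 1.907, 0.002]
ft_force: [0.2, -0.2, -2.2]
gripper_width: 0.0081
```

drive_tool([
  [-0.005,0.035,0],
  [-0.009,0.07,0],
  [-0.012,0.1,0],
  [-0.014,0.116,0],
  [-0.014,0.118,0],
  [-0.014,0.118,-0.006],
  [-0.014,0.118,-0.012],
  [-0.014,0.118,-0.015],
  [-0.014,0.118,-0.015],
  [-0.014,0.118,-0.015],
], claw=[-1,-1,-1,-1,-1,-1,-1,-1,-1,-1], spin=[0,0,0,0,0,0,0,0,0,0])

```text
time_s: 19.82
tcp_pos: [0.5616, 0.0686, 0.1593]
eef_rot: [-2.499, -1.903, 0.001]
ft_force: [-0.7, -0.5, -0.7]
gripper_width: 0.008
```

```bash
python3 tilt.py .047 .004 c11
```

```text
tcp [0.56180279 0.06870886 0.15958337] [ 0.3301311   0.54527811 -0.71722009] 0.00785486071950666 19.8667
226 152 n [0.003 0.016 1.   ] lean toward front deg 0.9 side -0.1 centre-exp mm [ 5.4  4.3 -1.2] mid [0.5672 0.073  0.1343]
px 272 168
```

View pics/c11.png

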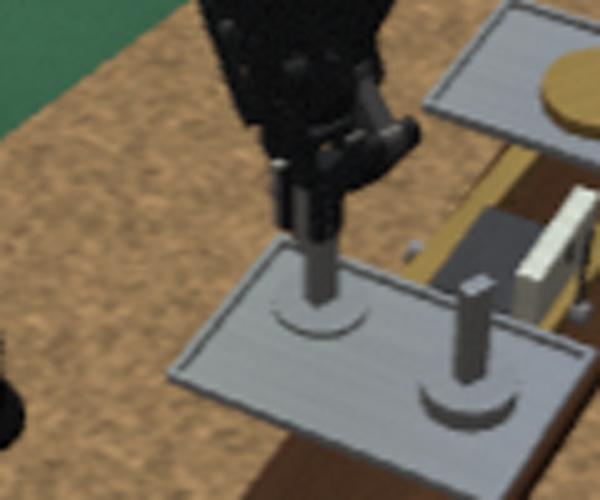

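w100 is upright (0.9° lean) over the near half (foot at (318,310)), with w200 standing square at (470,390). Lower to the pan, then follow the pan down to level before releasing.

drive_tool([
  [0,0,-0.004],
  [0,0,-0.008],
  [0,0,-0.012],
  [0,0,-0.015],
  [0,0,-0.0165],
  [0,0,-0.0175],
  [0,0,-0.0183],
  [0,0,-0.019],
  [0,0,-0.0197],
  [0,0,-0.0204],
], claw=[-1,-1,-1,-1,-1,-1,-1,-1,-1,-1], spin=[0,0,0,0,0,0,0,0,0,0])

```text
time_s: 20.7
tcp_pos: [0.5618, 0.0698, 0.1396]
eef_rot: [2.497, 1.906, 0.0]
ft_force: [-0.3, -0.6, -0.7]
gripper_width: 0.0077
```

drive_tool([
  [0,0,-0.0006],
  [0,0,-0.0012],
  [0,0,-0.0018],
  [0,0,-0.0026],
  [0,0,-0.0036],
  [0,0,-0.0048],
  [0,0,-0.006],
  [0,0,-0.0072],
  [0,0,-0.0084],
  [0,0,-0.0096],
], claw=[-1,-1,-1,-1,-1,-1,-1,-1,-1,-1], spin=[0,0,0,0,0,0,0,0,0,0])

```text
time_s: 21.53
tcp_pos: [0.5618, 0.0697, 0.1298]
eef_rot: [2.497, 1.906, 0.0]
ft_force: [-1.3, -1.0, -0.1]
gripper_width: 0.0082
```

drive_tool([
  [0,0,-0.0012],
  [0,0,-0.0024],
  [0,0,-0.0034],
  [0,0,-0.0042],
  [0,0,-0.0048],
  [0,0,-0.0052],
  [0,0,-0.0055],
  [0,0,-0.0055],
  [0,0,-0.0055],
  [0,0,-0.0055],
], claw=[-1,-1,-1,-1,-1,-1,-1,-1,-1,-1], spin=[0,0,0,0,0,0,0,0,0,0])

```text
time_s: 22.37
tcp_pos: [0.5616, 0.0697, 0.1244]
eef_rot: [-2.497, -1.906, 0.0]
ft_force: [-0.1, -0.5, 0.2]
gripper_width: 0.008
```

```bash
cat > lvl.py <<'E'
from h import *
a,d=snapshot("scene"); W=cloud("scene",d); np.savez("last.npz",p=a,d=d)
x=np.array([.984,.179]); y=np.array([-.179,.984])
for n,c in(("w",(.5992,.076)),("l",(.5531,.3299))):
    q=W[...,:2]-c; X=q@x*1e3; Y=q@y*1e3
    for lo,hi in((-75,-5),(-10,10),(20,76)):
        m=(X>lo)&(X<hi)&(Y<-26)&(Y>-44)&(W[...,2]>.06)&(W[...,2]<.125); print(n,lo,m.sum(),np.round(np.median(W[m][:,2]),4))
print(sense()["time_s"],sense()["tcp_pos"],sense()["ft_force"])
E
python3 lvl.py
```

```text
w -75 173 0.0954
w -10 48 0.0951
w 20 153 0.0953
l -75 135 0.0934
l -10 53 0.0956
l 20 110 0.0935
22.4167 [0.56163931 0.06974135 0.12443053] [ 0.90253527 -1.34628947 -0.00135552]
```

The pans are level (0.095 and about 0.094–0.096 m) with w100 still gripped. Release slowly, then retreat.

drive_tool([
  [0,0,0],
  [0,0,0],
  [0,0,0],
  [0,0,0],
  [0,0,0],
  [0,0,0],
  [0,0,0],
  [0,0,0],
  [0,0,0],
  [0,0,0],
], claw=[-0.8,-0.78,-0.76,-0.74,-0.72,-0.7,-0.65,-0.6,-0.5,-0.4], spin=[0,0,0,0,0,0,0,0,0,0])

```text
time_s: 23.25
tcp_pos: [0.5617, 0.0697, 0.1244]
eef_rot: [-2.498, -1.906, -0.0]
ft_force: [0.4, -0.1, 0.2]
gripper_width: 0.0258
```

drive_tool([
  [0,0,0.01],
  [0,0,0.03],
  [0,0,0.06],
  [0,0,0.09],
  [0,-0.03,0.11],
  [0,-0.06,0.11],
  [-0.01,-0.1,0.11],
  [-0.02,-0.14,0.11],
  [-0.025,-0.17,0.11],
  [-0.03,-0.18,0.11],
], claw=[-0.4,-0.4,-0.4,-0.4,-0.4,-0.4,-0.4,-0.4,-0.4,-0.4], spin=[0,0,0,0,0,0,0,0,0,0])

```text
time_s: 24.08
tcp_pos: [0.5317, -0.1146, 0.2354]
eef_rot: [2.499, 1.899, -0.0]
ft_force: [0.6, 0.7, -0.1]
gripper_width: 0.0252
```

drive_tool([
  [0,0,0],
  [0,0,0],
  [0,0,0],
  [0,0,0],
  [0,0,0],
  [0,0,0],
  [0,0,0],
  [0,0,0],
  [0,0,0],
  [0,0,0],
], claw=[-0.4,-0.4,-0.4,-0.4,-0.4,-0.4,-0.4,-0.4,-0.4,-0.4], spin=[0,0,0,0,0,0,0,0,0,0])

```text
time_s: 24.92
tcp_pos: [0.5317, -0.1102, 0.2344]
eef_rot: [-2.497, -1.906, 0.0]
ft_force: [-0.4, -0.1, -0.8]
gripper_width: 0.0257
```

drive_tool([
  [0,0,0],
  [0,0,0],
  [0,0,0],
  [0,0,0],
  [0,0,0],
  [0,0,0],
  [0,0,0],
  [0,0,0],
  [0,0,0],
  [0,0,0],
], claw=[-0.4,-0.4,-0.4,-0.4,-0.4,-0.4,-0.4,-0.4,-0.4,-0.4], spin=[0,0,0,0,0,0,0,0,0,0])

```text
time_s: 25.75
tcp_pos: [0.5317, -0.1103, 0.2344]
eef_rot: [2.497, 1.906, 0.0]
ft_force: [0.3, -0.0, -0.6]
gripper_width: 0.0256
```

```bash
python3 lvl.py; python3 -c "
import numpy as np,cv2
cv2.imwrite('pics/fin.png',cv2.resize(np.load('last.npz')['p'],None,fx=1.4,fy=1.4)[...,::-1])"
```

```text
w -75 175 0.0948
w -10 57 0.0947
w 20 152 0.0947
l -75 142 0.0941
l -10 51 0.0977
l 20 115 0.0937
25.8 [ 0.53166449 -0.11029404  0.23439483] [0.26616071 0.25224577 0.04550151]
```

View pics/fin.png

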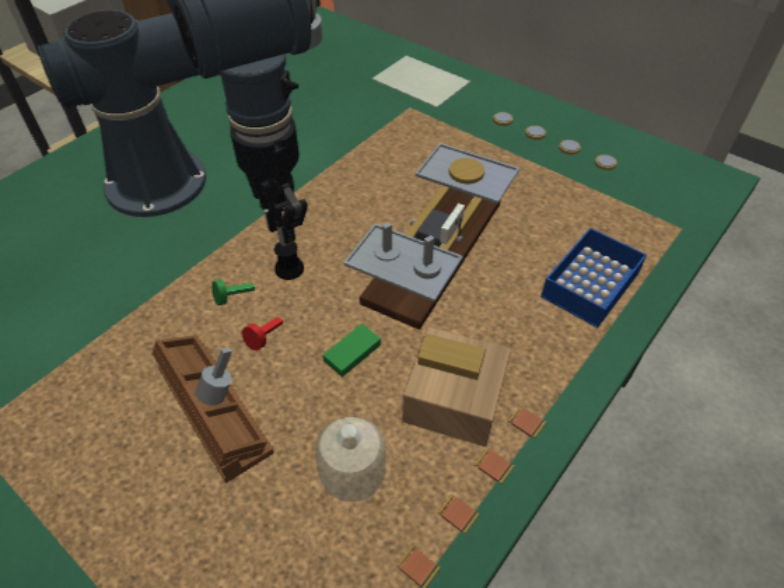

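The final picture shows both weights upright on the pan (387,245 and 428,260), w500 in its pocket (215,385), and the pans level. Nothing else has moved. I hand the job in.

```bash
python3 -c "
from bench import *
print(job_done())"
```

```text
the job is handed in; nothing more can be done
None
```

The disc (300 g) was on the load pan, so I set the 200 g and 100 g weights on the weight pan; the beam came level and stayed level. The 500 g weight is still in its pocket.

**How it was done:** The tool only points straight down, so each weight came out slanted. I turned it upright in the pads by pressing its foot lightly against the rack's front wall. The 200 g needed a second push, because the first left it 9.8° off. Each weight was lowered to contact before release. For the 100 g I followed the pan down to level and then let go.

**Last checks:**
- **Tilt:** just before lowering, the 200 g leaned 2.1° with a 1.7° side tilt, and the 100 g leaned 0.9°.
- **Level:** about 2.5 s after release the weight pan stood at 94.7–94.8 mm. The load pan mostly read 93.7–94.1 mm; one small patch of about 50 pixels read 97.7 mm, probably depth noise.
- **Scene:** in the final picture nothing else on the bench looks moved, and the robot was touching nothing.
- **Time:** about 25.8 s of the allowed 56 s at the last check.

The hand-in reports no verdict, so I have no outside confirmation.

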